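# Set the sliding work lamp over the carving

## Robot

A 6-joint arm with a two-finger parallel gripper is mounted at the origin on the work surface. World frame = base frame: x ahead of the robot, y to its left, z up, the work surface at z = 0. Lengths are in m, angles in rad, forces in N, time in s.
With the tool pointing down it reaches from about 0.275 to 0.85 m from the base axis. Payload 5.2 kg.
Tool frame: the origin (TCP) lies between the finger pads; the fingertips stand 25 mm ahead of it and the grasp point (between the pads) lies 6 mm ahead of it; z points along the fingers, y is the line along which they close (so a half turn about z gives the same grasp; the last joint's range is limited). The gripper opens to 85 mm and grips with 20 to 120 N. Pads are 22 mm wide; open, the fingers measure 114 mm over their backs; the gripper's body (76 mm by 85 mm) begins 54 mm behind the grasp point. The pads swing forward as they close: fully open they stand 13 mm farther back than shut.
Start: joints at [-1.452, 0.259, 1.535, -0, 1.348, -0.203], TCP at [0.174, -0.522, 0.256] pointing down, gripper open.
Joint ranges: [-3.14, 3.14], [-0.91, 2.08], [0.19, 2.58], [-1.22, 4.36], [0.22, 2.71], [-3.12, 3.12]. Speed limits (rad/s): [2.57, 2.57, 3.14, 3.14, 3.14, 3.14].

## Interface

Orientations are given as a unit quaternion [x, y, z, w].
In Python, from bench import ctrl gives the robot as it stands.
- The arm moves only by the shell command python3 shift.py 'ROWS' [OPENING] [FORCE]. ROWS is a JSON list of rows, 1 to 20 of them, each an object with the fields x, y, z (the shift in m), rz (a turn about the tool's z in rad); a field left out counts as zero; each row is the pose to reach, as a shift and turn from the pose commanded when the command began, along the tool's axes at that moment; what a row does not reach only later rows make up. A row lasts 1/12 s, in which the tool goes at most 0.0417 m and 0.125 rad, less where a joint would pass 70% of its speed; a pose out of reach is approached as far as the arm can. OPENING is the opening from 0.0 (shut) to 1.0 (fully open), set as the command begins (- or left out keeps the last). The fingers move at their own pace and stop on an object; FORCE is the grip in N (left out, the last holds). Time passes only in rows, so rows that do not move let the fingers close. It prints the time, the measured TCP pose, the force, the opening and the grip force at its end. Input that does not fit is refused with a message, and nothing moves.
- ctrl.get_obs(): the state, without advancing time (a new reading comes with each control period).
- ctrl.get_image(name): name is "scene" or "top" or "wrist"; returns a dict with "color" (384x512x3 uint8, red, green, blue), "intrinsics" (3x3 intrinsics, pixels), "T" (4x4, takes a point from camera to world coordinates). Camera axes: x right, y down, z forward; pixel columns grow to the right and rows downward; lengths in m; the calibration is good to about 2 mm. A picture is of the moment at which its call begins. There is no depth.
- ctrl.close_job(): hands the job in; it is judged then, once.
The state is a dict: "t": time; "joints": joint angles; "dq": joint speeds; "joint_efforts": joint torques, N m; "tool_pos": TCP position; "tool_rot": TCP orientation; "wrist_force": force on the tool from outside, world axes, zero at the start; "ft_torque": the same for the moment, N m; "finger_gap": opening from 0.0 (shut) to 1.0 (fully open); "gripper_force": force on a finger pad.
Only numpy, scipy, OpenCV 4.12 (cv2) and the standard library are available. Lean on these libraries where they do the work, as an engineer would, in place of code of your own. Each camera call takes 0.05 s, during which the arm holds its last target. There are 200 camera calls.

## Task

Slide the lamp along its bent rod, round both corners, until its ring sits against the black stop at the free end, over the puppet head being carved. Then screw the red star knob on top of the ring down clockwise, with a fresh grip when your wrist runs out, until it goes solid and the ring is clamped on the rod, and let go: the lamp must stay at the stop, hanging straight down. Do not shift the carved head or the other things on the bench.

Things in the scene. Friction and masses are not known exactly. Their poses are not given: they have to be found in the camera images.
- stand: fixed lamp stand (sizes in mm): dark round foot, 150 across, 24 high, and one steel rod 10 thick. Origin under the foot's centre. In its axes the rod rises at x 0, y 0, bends (radius 25) to run level along -x, centre line 270 above the bench, turns right at x -125 to run along +y, turns left at y 120 to run along -x again, and ends in the stop. All level; nothing but ring and knob is higher.
- corner_1 (a point): where the centre lines of the first and second straights would cross: stand axes x -125, y 0, z 270 mm. The corner itself is a level quarter circle of 40 mm centre-line radius.
- corner_2 (a point): the same for the second and third straights: stand axes x -125, y 120, z 270 mm; also a quarter circle of 40 mm radius.
- stop_face (a point): centre of the stop's face that the ring must meet: a black round end cap, 26 mm across, 20 long, on the rod's free end; in stand axes x -229, y 120, z 270 mm. Its axes are the stand's, so its +x points back along the last straight.
- lamp: lamp head, 0.24 to 0.38 kg, hanging on the rod: aluminium ring (36 mm outside, 22 long, hole 14: 2 of play to each side of the rod), below it a stem and black shade 68 across, its mouth 86 below the ring's centre. Origin at the centre of the hole, x along it (at the start the stand's x), z up. Starts 60 to 80 from the post on the first straight. Drags by a few N; the ring turns with the rod.
- ring_front (a point): centre of the ring's leading face, 11 mm along the lamp's -x from its origin; this face meets the stop.
- clamp_knob: red star knob, 34 mm across, 18 high, on a screw through the ring's top (underside 24 above the ring's centre); slack at the start. Origin in the hole, z the screw's axis. Clockwise from above drives it down 1.5 mm per rad; it turns lightly (below 0.1 N m) for 2.6 to 3 rad relative to the ring, then goes solid (0.2 N m and more; the ring may twist 0.3 rad) and is clamped. It stays put.
- knob_grip (a point): point on the knob's axis 36 mm above the ring's centre, 12 above the knob's underside: a good height for the finger pads from above, at any yaw (the ring's top is 18 above its centre). The lamp can be slid along by the knob.
- carved_head: half-carved pale wooden puppet head on a square block (46 x 46 at the foot, about 70 wide, 116 high), standing under the free end of the rod. Leave it alone. Origin under its centre.
- gouge: wood-handled carving gouge lying on the bench, 190 long, 26 thick (sizes in mm). Bystander. Origin under its middle.
- offcut_a: pale wood offcut, 75 x 50 x 40 high, beside the foot of the stand (sizes in mm). Bystander. Origin under its centre.
- offcut_b: brown wood block, 60 x 55 x 55 high (sizes in mm). Bystander. Origin under its centre.
- brush_tin: open metal tin, 74 across, 100 high, full of brushes that stand up to 215 high (sizes in mm). Bystander. Origin under its centre.
- paint_tin: closed paint tin with yellow label, 90 across, 110 high (sizes in mm). Bystander. Origin under its centre.
- blue_bottle: closed blue bottle, 60 across, 160 high (sizes in mm). Bystander. Origin under its centre.
- mallet: carver's round mallet standing on its dark head (76 across, 100 high), pale handle up, 220 high in all (sizes in mm). Bystander. Origin under its centre.

How it is judged:
By the outcome, as a careful person would: the job done as asked, in the order asked, and still so for the second after the job is handed in, with the robot touching nothing.
It also fails if it takes over 70 s, if anything falls off the work surface, if the arm or the gripper's body presses on something with over 40 N, if the wrist force passes 120 N, or if a joint passes its speed limit or range.

## Working session

There is one attempt and no reset: what is moved stays moved. The work goes in short steps, Python scripts to look and compute and a shell command to move; the robot and the scene stay as the last step left them, time stands still between calls to the robot, and variables do not carry over. Pictures are saved under pics/ and viewed, at most 11 in all, crops included, and the job is handed in when it is done.

```bash
ls; mkdir -p pics
python3 - <<'E'
from bench import ctrl
import cv2,numpy as np
for n in ("scene","top"):
    d=ctrl.get_image(n); cv2.imwrite(f"pics/{n}0.png",d["color"][:,:,::-1]); np.savez(f"pics/{n}0.npz",K=d["intrinsics"],T=d["T"])
    print(n,d["intrinsics"].round(1).tolist(),d["T"].round(3).tolist())
o=ctrl.get_obs();print(o["tool_pos"],o["tool_rot"],o["finger_gap"])
E
```

```text
bench.py
pics
shift.py
scene [[431.8, 0.0, 254.8], [0.0, 431.8, 198.1], [0.0, 0.0, 1.0]] [[-0.146, 0.719, -0.679, 1.267], [0.989, 0.106, -0.1, 0.11], [0.001, -0.686, -0.727, 0.977], [0.0, 0.0, 0.0, 1.0]]
top [[430.6, 0.0, 252.0], [0.0, 430.6, 186.0], [0.0, 0.0, 1.0]] [[-0.011, -0.989, 0.148, 0.422], [-1.0, 0.008, -0.017, 0.02], [0.015, -0.148, -0.989, 1.26], [0.0, 0.0, 0.0, 1.0]]
[ 0.17391895 -0.52131417  0.25555297] [ 9.87082695e-01  1.60209372e-01  1.98755423e-05 -8.42405857e-04] 0.9994102591645374
```
View pics/scene0.png

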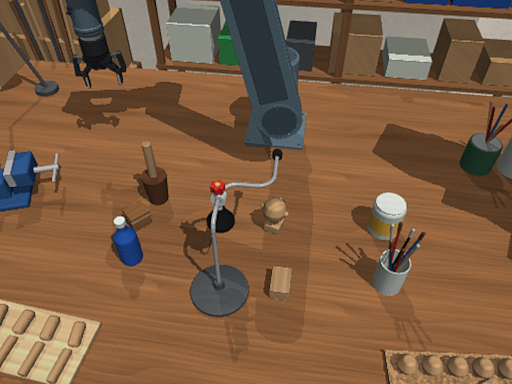

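View pics/top0.png

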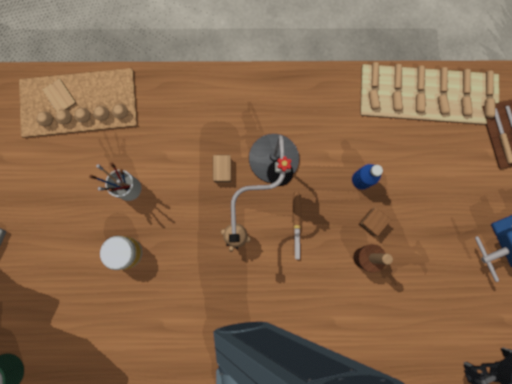

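The scene view shows the knob at (217,188) and the stop at (277,155). In the top view the knob is at (285,163), the corners are near (284,187) and (234,187), and the stop is at (234,238). I'll enlarge both.

Run:
```python
import cv2
a=cv2.imread("pics/top0.png")[120:260,215:315]; cv2.imwrite("pics/topc.png",cv2.resize(a,None,fx=4,fy=4,interpolation=cv2.INTER_CUBIC))
a=cv2.imread("pics/scene0.png")[140:320,180:310]; cv2.imwrite("pics/scenec.png",cv2.resize(a,None,fx=3.3,fy=3.3,interpolation=cv2.INTER_CUBIC))
```

View pics/topc.png

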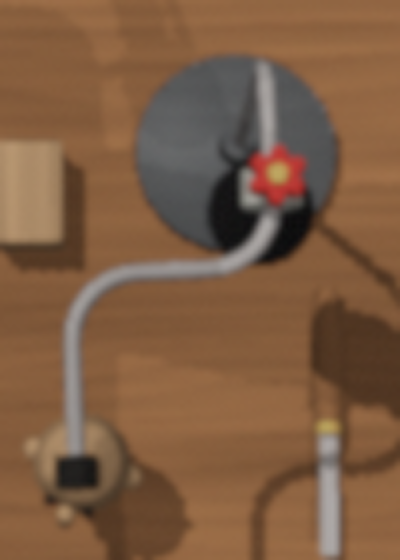

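View pics/scenec.png

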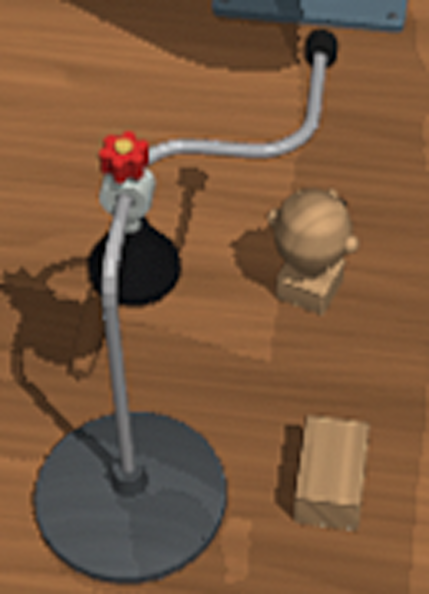

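The top crop shows the foot's centre at (237,154), the knob at (278,173) and the stop face at (76,457). In the scene crop the stop is at (320,48) and the knob's top at (123,145). Next I'll fit the stand pose, rod height and knob position from both views.

```bash
cat > geo.py <<'E'
import numpy as np
from scipy.optimize import least_squares
def proj(c,P):
    T=c["T"];q=(np.atleast_2d(P)-T[:3,3])@T[:3,:3]; q=q@c["K"].T; return q[:,:2]/q[:,2:]
def S(p,pts):
    x,y,a=p[:3];c,s=np.cos(a),np.sin(a);pts=np.atleast_2d(pts).astype(float)
    return np.c_[x+c*pts[:,0]-s*pts[:,1],y+s*pts[:,0]+c*pts[:,1],pts[:,2]]
E
cat > fit.py <<'E'
from geo import *
top=np.load("pics/top0.npz");sc=np.load("pics/scene0.npz")
ft=lambda u:np.array([215,120])+(np.array(u)+.5)/4-.5
fs=lambda u:np.array([180,140])+(np.array(u)+.5)/3.3-.5
def line(c,p,a,b,u):
    A,B=proj(c,S(p,[a,b]));n=np.array([-(B-A)[1],(B-A)[0]]);n/=np.linalg.norm(n);return (u-A)@n
def res(v):
    p=v[:3];h=v[3];kx=v[4:7];r=[]
    r+=list((proj(top,S(p,[0,0,.024]))[0]-ft((237,154))))
    r+=list((proj(sc,S(p,[0,0,.024]))[0]-fs((130,490))))
    r+=list(proj(top,S(p,[-.239,.12,h+.010]))[0]-ft((77,472)))
    r+=list(proj(sc,S(p,[-.239,.12,h]))[0]-fs((320,48)))
    for c,f,L in ((top,ft,{3:[(75,400),(72,340)],2:[(180,270),(150,271)],1:[(265,120)]}),(sc,fs,{3:[(319,85)],2:[(200,148),(250,151)]})):
        seg={1:([-.03,0,h],[-.08,0,h]),2:([-.125,.04,h],[-.125,.08,h]),3:([-.165,.12,h],[-.229,.12,h])}
        for k,us in L.items():
            for u in us:r.append(line(c,p,*seg[k],f(u)))
    r+=list(proj(top,kx)[0]-ft((278,173)));r+=list(proj(sc,kx)[0]-fs((123,145)))
    return np.array(r)
s=least_squares(res,[.5,-.05,0,.27,.44,-.06,.31],loss="soft_l1");p=s.x
print(p.round(4),res(p).round(2))
print("knob in stand",(p[4:6]-p[:2])@np.array([[np.cos(p[2]),-np.sin(p[2])],[np.sin(p[2]),np.cos(p[2])]]))
print("c1,c2,stop",S(p,[[-.125,0,.27],[-.125,.12,.27],[-.229,.12,.27]]).round(4))
E
python3 fit.py
```

```text
[ 0.6948 -0.0655  0.0382  0.2702  0.6159 -0.0693  0.313 ] [-0.38 -1.75  0.16 -2.15 -0.07 -0.02  0.13  0.31 -0.22 -0.11 -0.05  0.05
  0.28  0.79  0.23 -0.03  0.02 -0.    0.02  0.  ]
knob in stand [-0.07894214 -0.00078438]
c1,c2,stop [[ 0.5699 -0.0702  0.27  ]
 [ 0.5653  0.0497  0.27  ]
 [ 0.4613  0.0457  0.27  ]]
```

```bash
python3 shift.py '[{"z": -0.04},{"z": -0.08},{"z": -0.12},{"z": -0.144},{"x": 0.56,"y": -0.288,"z": -0.144,"rz": -1.287},{"x": 0.56,"y": -0.288,"z": -0.144,"rz": -1.287},{"x": 0.56,"y": -0.288,"z": -0.144,"rz": -1.287},{"x": 0.56,"y": -0.288,"z": -0.144,"rz": -1.287},{"x": 0.56,"y": -0.288,"z": -0.144,"rz": -1.287},{"x": 0.56,"y": -0.288,"z": -0.144,"rz": -1.287},{"x": 0.56,"y": -0.288,"z": -0.144,"rz": -1.287},{"x": 0.56,"y": -0.288,"z": -0.144,"rz": -1.287},{"x": 0.56,"y": -0.288,"z": -0.144,"rz": -1.287},{"x": 0.56,"y": -0.288,"z": -0.144,"rz": -1.287},{"x": 0.56,"y": -0.288,"z": -0.144,"rz": -1.287},{"x": 0.56,"y": -0.288,"z": -0.144,"rz": -1.287},{"x": 0.56,"y": -0.288,"z": -0.144,"rz": -1.287},{"x": 0.56,"y": -0.288,"z": -0.144,"rz": -1.287},{"x": 0.56,"y": -0.288,"z": -0.144,"rz": -1.287},{"x": 0.56,"y": -0.288,"z": -0.144,"rz": -1.287}]' 1.0 
python3 shift.py '[{},{},{},{}]'
python3 - <<'E'
from bench import ctrl
import cv2,numpy as np
d=ctrl.get_image("wrist"); cv2.imwrite("pics/w1.png",d["color"][:,:,::-1]); np.savez("pics/w1.npz",K=d["intrinsics"],T=d["T"])
o=ctrl.get_obs();print(o["t"],o["tool_pos"],o["tool_rot"],o["joints"],d["T"].round(3).tolist())
E
```

```text
t: 1.77
tool_pos: [0.6173, -0.066, 0.3983]
tool_rot: [0.691, 0.722, 0.001, -0.002]
wrist_force: [-1.1, 0.0, -0.6]
finger_gap: 1.003
gripper_force: 0.0
t: 2.1
tool_pos: [0.6133, -0.0729, 0.4007]
tool_rot: [0.694, 0.72, -0.0, 0.0]
wrist_force: [-0.1, -0.6, -0.7]
finger_gap: 1.001
gripper_force: 0.0
2.15 [ 0.61332767 -0.07287376  0.40081661] [ 6.94327429e-01  7.19659183e-01 -2.66095414e-05  2.83029057e-04] [-2.98466620e-01  3.38320697e-01  1.08227054e+00 -3.06768529e-04
  1.72052053e+00 -3.34338880e-01] [[0.999, 0.034, 0.012, 0.611], [0.036, -0.949, -0.312, 0.007], [0.0, 0.312, -0.95, 0.518], [0.0, 0.0, 0.0, 1.0]]
```

View pics/w1.png

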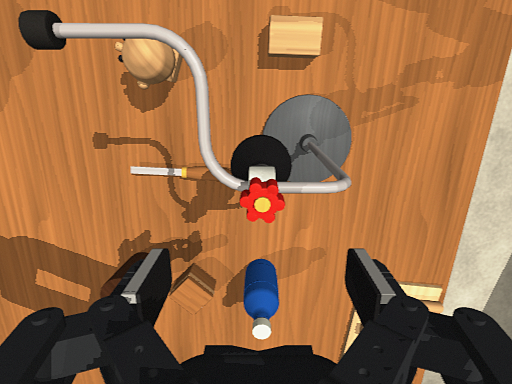

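The wrist view shows the knob's centre at (262,205), the stop face at about (63,30), the last straight along y≈31, the second straight near (203,110) and the first along y≈188. I'll add these to the fit and drop the foot.

```bash
python3 - <<'E'
s=open("fit.py").read()
s=s.replace('    r+=list((proj(top,S(p,[0,0,.024]))[0]-ft((237,154))))\n    r+=list((proj(sc,S(p,[0,0,.024]))[0]-fs((130,490))))\n','    r+=list(proj(w,S(p,[-.229,.12,h]))[0]-(63,30));r+=list(proj(w,kx)[0]-(262.5,205))\n')
s=s.replace('{3:[(319,85)],2:[(200,148),(250,151)]})','{3:[(319,85)],2:[(200,148),(250,151)]}),(w,lambda u:np.array(u),{3:[(90,30.5),(130,31)],2:[(203,110),(201,95)],1:[(318,187.5)]})')
s=s.replace('sc=np','w=np.load("pics/w1.npz");sc=np')
open("fit.py","w").write(s)
E
python3 fit.py
```

```text
[ 0.6934 -0.0695  0.022   0.2664  0.6168 -0.07    0.3144] [-3.04 -0.14 -0.11 -0.29  0.02 -0.2   0.    1.57  0.16  0.52  0.41  0.38
  1.57  1.   -0.67 -1.11 -0.15 -0.01  0.09 -1.3  -0.2   0.39 -0.51 -0.43
 -0.22]
knob in stand [-0.07665644  0.00120467]
c1,c2,stop [[ 0.5685 -0.0723  0.27  ]
 [ 0.5658  0.0477  0.27  ]
 [ 0.4619  0.0454  0.27  ]]
```

```bash
python3 shift.py '[{"x": 0.0028,"y": 0.0036,"z": 0.03},{"x": 0.0028,"y": 0.0036,"z": 0.06},{"x": 0.0028,"y": 0.0036,"z": 0.08},{"x": 0.0028,"y": 0.0036,"z": 0.09},{"x": 0.0028,"y": 0.0036,"z": 0.09},{"x": 0.0028,"y": 0.0036,"z": 0.09},{"x": 0.0028,"y": 0.0036,"z": 0.09}]' 0.8
python3 - <<'E'
from bench import ctrl
import cv2,numpy as np
d=ctrl.get_image("wrist"); cv2.imwrite("pics/w2.png",d["color"][:,:,::-1])
np.savez("pics/w2.npz",K=d["intrinsics"],T=d["T"])
E
```

```text
t: 2.73
tool_pos: [0.6183, -0.0692, 0.3124]
tool_rot: [0.694, 0.72, 0.001, 0.001]
wrist_force: [0.7, -0.4, -0.1]
finger_gap: 0.8
gripper_force: 0.0
```

View pics/w2.png

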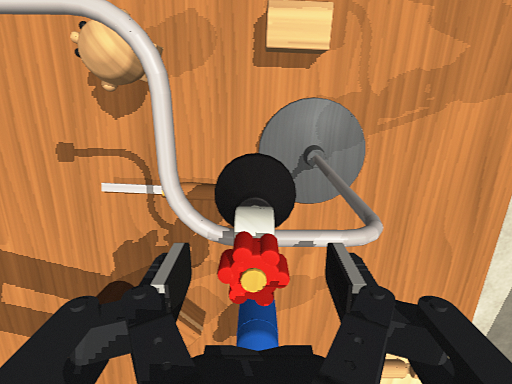

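The knob's centre is at (253,281), between the pads. I'll triangulate it from the two wrist views.

Run:
```python
from geo import *
a=np.load("pics/w1.npz");b=np.load("pics/w2.npz")
s=least_squares(lambda k:np.r_[proj(a,k)[0]-(262.5,205),proj(b,k)[0]-(253,281)],[.6,-.07,.31]);print(s.x,s.fun)
s=least_squares(lambda k:np.r_[proj(b,[*k,.312])[0]-(253,281)],[.6,-.07]);print(s.x,b["T"][:3,3])
from bench import ctrl;o=ctrl.get_obs();print(o["tool_pos"],o["joints"])
```

```text
[ 0.61657898 -0.07105199  0.31208987] [-0.48770758 -0.04896209  0.30459587  0.03068684]
[ 0.61644111 -0.07110283] [0.61519478 0.01065272 0.43013862]
[ 0.61835928 -0.06904581  0.31253885] [-2.90231114e-01  3.60318273e-01  1.25724921e+00 -2.25681618e-08
  1.52030999e+00 -3.27761892e-01]
```

```bash
python3 shift.py '[{"x": -0.002,"y": -0.002,"z": 0.001},{"x": -0.002,"y": -0.002,"z": 0.001},{"x": -0.002,"y": -0.002,"z": 0.001}]' 
python3 shift.py '[{},{},{},{},{},{},{},{}]' 0.0 30
```

```text
t: 3.03
tool_pos: [0.6158, -0.0708, 0.31]
tool_rot: [0.694, 0.72, 0.0, 0.001]
wrist_force: [1.0, -0.1, 0.2]
finger_gap: 0.802
gripper_force: 0.0
t: 3.7
tool_pos: [0.6157, -0.0706, 0.3095]
tool_rot: [0.694, 0.72, 0.0, 0.0]
wrist_force: [-1.7, 0.2, 3.3]
finger_gap: 0.385
gripper_force: 29.8
```

```bash
python3 shift.py '[{"y": -0.003},{"y": -0.007},{"x": 0.0003,"y": -0.012,"rz": 0.12},{"x": 0.001,"y": -0.0165,"rz": 0.24},{"x": 0.0026,"y": -0.021,"rz": 0.36},{"x": 0.0045,"y": -0.0255,"rz": 0.48},{"x": 0.007,"y": -0.0295,"rz": 0.6},{"x": 0.007,"y": -0.0295,"rz": 0.6}]'
```

```text
t: 4.37
tool_pos: [0.5851, -0.0642, 0.3095]
tool_rot: [0.876, 0.481, -0.0, -0.0]
wrist_force: [-1.2, 2.2, 3.1]
finger_gap: 0.388
gripper_force: 30.1
```

```bash
python3 shift.py '[{"x": 0.0003,"y": -0.0048,"rz": 0.12},{"x": 0.001,"y": -0.0095,"rz": 0.24},{"x": 0.0026,"y": -0.014,"rz": 0.36},{"x": 0.0045,"y": -0.0185,"rz": 0.48},{"x": 0.007,"y": -0.0226,"rz": 0.6},{"x": 0.01,"y": -0.0264,"rz": 0.72},{"x": 0.0133,"y": -0.0298,"rz": 0.84},{"x": 0.0174,"y": -0.033,"rz": 0.97},{"x": 0.0174,"y": -0.033,"rz": 0.97}]'
```

```text
t: 5.12
tool_pos: [0.5673, -0.0317, 0.3095]
tool_rot: [1.0, 0.019, 0.0, -0.0]
wrist_force: [0.7, 2.1, 2.4]
finger_gap: 0.383
gripper_force: 30.2
```

```bash
python3 shift.py '[{"y": -0.01},{"y": -0.02},{"y": -0.03},{"y": -0.039},{"x": -0.0003,"y": -0.0445,"rz": -0.12},{"x": -0.001,"y": -0.0495,"rz": -0.24},{"x": -0.0026,"y": -0.054,"rz": -0.36},{"x": -0.0045,"y": -0.0585,"rz": -0.48},{"x": -0.007,"y": -0.0625,"rz": -0.6},{"x": -0.007,"y": -0.0625,"rz": -0.6}]'
```

```text
t: 5.95
tool_pos: [0.5573, 0.032, 0.3095]
tool_rot: [0.948, 0.318, 0.0, -0.001]
wrist_force: [-0.7, 1.4, 3.2]
finger_gap: 0.384
gripper_force: 30.5
```

```bash
python3 shift.py '[{"x": -0.0003,"y": -0.0048,"rz": -0.12},{"x": -0.001,"y": -0.0095,"rz": -0.24},{"x": -0.0026,"y": -0.014,"rz": -0.36},{"x": -0.0045,"y": -0.0185,"rz": -0.48},{"x": -0.007,"y": -0.0226,"rz": -0.6},{"x": -0.01,"y": -0.0264,"rz": -0.72},{"x": -0.0133,"y": -0.0298,"rz": -0.84},{"x": -0.0174,"y": -0.033,"rz": -0.97},{"x": -0.0174,"y": -0.033,"rz": -0.97}]'
```

```text
t: 6.7
tool_pos: [0.5232, 0.0469, 0.3094]
tool_rot: [0.693, 0.721, -0.0, -0.001]
wrist_force: [-4.0, 0.5, 4.2]
finger_gap: 0.388
gripper_force: 30.5
```

```bash
python3 shift.py '[{"y": -0.01},{"y": -0.02},{"y": -0.03},{"y": -0.04},{"y": -0.045},{"y": -0.045}]'; python3 shift.py '[{"y": -0.002},{"y": -0.004},{"y": -0.006},{"y": -0.006}]'
```

```text
t: 7.2
tool_pos: [0.4766, 0.0443, 0.3093]
tool_rot: [0.694, 0.72, -0.001, -0.001]
wrist_force: [-5.7, -0.4, 6.2]
finger_gap: 0.387
gripper_force: 30.8
t: 7.53
tool_pos: [0.4731, 0.0439, 0.3094]
tool_rot: [0.694, 0.72, -0.0, 0.0]
wrist_force: [-0.1, 1.0, 4.0]
finger_gap: 0.385
gripper_force: 30.6
```

```bash
python3 shift.py '[{"y": -0.001},{"y": -0.002},{"y": -0.002},{"y": -0.002}]';python3 shift.py '[{"y": -0.001},{"y": -0.002},{"y": -0.002},{"y": -0.002}]'
```

```text
t: 7.87
tool_pos: [0.4721, 0.0438, 0.3094]
tool_rot: [0.694, 0.72, 0.001, 0.001]
wrist_force: [5.2, 0.6, 1.6]
finger_gap: 0.39
gripper_force: 30.5
t: 8.2
tool_pos: [0.4717, 0.0437, 0.3095]
tool_rot: [0.694, 0.72, 0.002, 0.002]
wrist_force: [10.7, 0.9, -0.9]
finger_gap: 0.384
gripper_force: 30.5
```

```bash
python3 shift.py '[{"y": 0.002},{"y": 0.002},{"y": 0.002},{"y": 0.002},{"y": 0.002}]' 0.75
python3 - <<'E'
from bench import ctrl
import cv2,numpy as np
d=ctrl.get_image("wrist"); cv2.imwrite("pics/w3.png",cv2.resize(d["color"][90:384,106:406,::-1],None,fx=2,fy=2,interpolation=2))
np.savez("pics/w3.npz",K=d["intrinsics"],T=d["T"]);print(ctrl.get_obs()["tool_pos"],ctrl.get_obs()["joints"])
E
```

```text
t: 8.62
tool_pos: [0.4707, 0.044, 0.309]
tool_rot: [0.694, 0.72, -0.0, -0.001]
wrist_force: [0.4, 0.4, 0.1]
finger_gap: 0.749
gripper_force: 0.0
[0.47084399 0.04393916 0.30905856] [-1.43389517e-01  8.59301514e-02  1.61719899e+00 -8.82315560e-05
  1.43957110e+00 -1.81417669e-01]
```

View pics/w3.png

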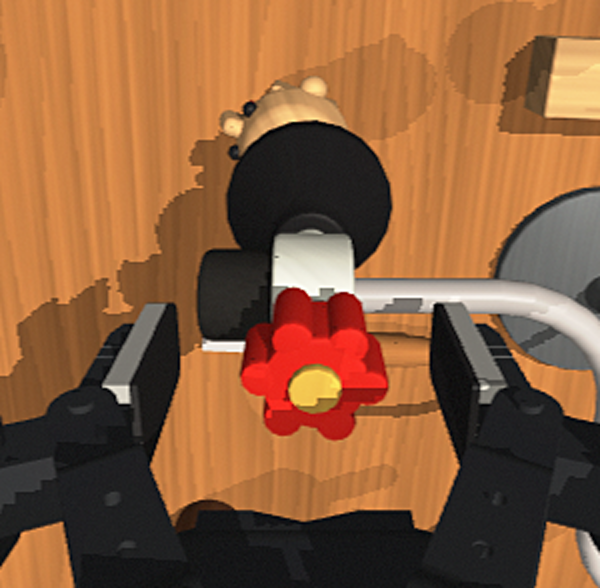

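The ring sits against the stop at crop x≈272, the knob's centre is at crop (315,388), and the rod's centre line is near (385,295).

Run:
```python
from geo import *
b=np.load("pics/w3.npz")
f=lambda u:np.array([106,90])+(np.array(u)+.5)/2-.5
def at(u,z): return least_squares(lambda k:proj(b,[*k,z])[0]-f(u),[.47,.04]).x.round(4)
print("knob",at((315,388),.310),at((315,388),.312));print("rod edges",at((385,281),.27),at((385,312),.27)); print("stop edges (face)",at((265,250),.27),at((265,338),.27)); print("ring ctr",at((274,275),.285), at((354,275),.285))
```

```text
knob [0.4736 0.0417] [0.4735 0.0431]
rod edges [0.4937 0.05  ] [0.4945 0.0402]
stop edges (face) [0.4595 0.0582] [0.46   0.0303]
ring ctr [0.4627 0.0576] [0.4832 0.0584]
```

```bash
python3 shift.py '[{"x": 0.0005,"z": -0.004},{"x": 0.0005,"z": -0.004},{"x": 0.0005,"z": -0.004},{"x": 0.0005,"z": -0.004}]' 0.75; python3 shift.py '[{},{},{},{},{},{},{}]' 0.0 30
```

```text
t: 9.0
tool_pos: [0.4713, 0.0444, 0.3135]
tool_rot: [0.694, 0.72, 0.0, 0.0]
wrist_force: [0.1, 0.9, -0.1]
finger_gap: 0.75
gripper_force: 0.0
t: 9.58
tool_pos: [0.4719, 0.0443, 0.3136]
tool_rot: [0.694, 0.72, 0.001, 0.001]
wrist_force: [4.3, -0.5, 1.5]
finger_gap: 0.389
gripper_force: 30.1
```

```bash
python3 shift.py '[{"rz": 0.12},{"rz": 0.24},{"rz": 0.36},{"rz": 0.48},{"rz": 0.6},{"rz": 0.72},{"rz": 0.84},{"rz": 0.96},{"rz": 1.08},{"rz": 1.2},{"rz": 1.2}]'; python3 -c "
from bench import ctrl;o=ctrl.get_obs();print(o['ft_torque'],o['joints'])"
```

```text
t: 10.5
tool_pos: [0.4722, 0.0442, 0.3136]
tool_rot: [0.98, 0.2, 0.001, 0.0]
wrist_force: [4.7, -1.4, 0.6]
finger_gap: 0.385
gripper_force: 30.1
[-0.01650171 -0.96822547  0.00976241] [-1.42530715e-01  8.41838409e-02  1.60826208e+00 -5.32869503e-06
  1.44685073e+00  1.02603525e+00]
```

```bash
python3 shift.py '[{"rz": 0.12},{"rz": 0.24},{"rz": 0.36},{"rz": 0.48},{"rz": 0.6},{"rz": 0.72},{"rz": 0.84},{"rz": 0.96},{"rz": 1.08},{"rz": 1.2},{"rz": 1.2}]'; python3 -c "
from bench import ctrl;o=ctrl.get_obs();print(o['ft_torque'],o['joints'])"
```

```text
t: 11.42
tool_pos: [0.4728, 0.0445, 0.3134]
tool_rot: [0.922, -0.388, 0.002, -0.001]
wrist_force: [7.4, 1.1, -1.3]
finger_gap: 0.388
gripper_force: 30.0
[ 7.74089018e-02 -1.45440533e+00 -8.43060114e-04] [-1.42312812e-01  8.46071599e-02  1.60814462e+00  8.19746047e-04
  1.44540675e+00  2.22605473e+00]
```

```bash
python3 shift.py '[{},{},{},{},{"rz": -0.3},{"rz": -0.6},{"rz": -0.9},{"rz": -1.2},{"rz": -1.5},{"rz": -1.8},{"rz": -2.1},{"rz": -2.4},{"rz": -2.4},{"rz": -2.4},{"rz": -2.4},{"rz": -2.4},{"rz": -2.4},{"rz": -2.4},{"rz": -2.4},{"rz": -2.4}]' 0.75; python3 shift.py '[{"rz": -0.12},{"rz": -0.24},{"rz": -0.36},{"rz": -0.48},{"rz": -0.48}]'
python3 - <<'E'
from bench import ctrl
import cv2,numpy as np
d=ctrl.get_image("wrist"); cv2.imwrite("pics/w4.png",cv2.resize(d["color"][90:384,106:406,::-1],None,fx=2,fy=2,interpolation=2))
np.savez("pics/w4.npz",K=d["intrinsics"],T=d["T"]);print(ctrl.get_obs()["tool_pos"],ctrl.get_obs()["joints"])
E
```

```text
t: 13.08
tool_pos: [0.4709, 0.0444, 0.3132]
tool_rot: [0.821, 0.571, -0.0, -0.0]
wrist_force: [-0.4, -0.3, 0.6]
finger_gap: 0.749
gripper_force: 0.0
t: 13.5
tool_pos: [0.4709, 0.0444, 0.3132]
tool_rot: [0.663, 0.749, -0.0, -0.0]
wrist_force: [-0.4, -0.1, -0.1]
finger_gap: 0.75
gripper_force: 0.0
[0.47093181 0.04442825 0.31320997] [-1.42320324e-01  8.38241348e-02  1.60952633e+00 -7.28562083e-05
  1.44891262e+00 -2.58192559e-01]
```

View pics/w4.png

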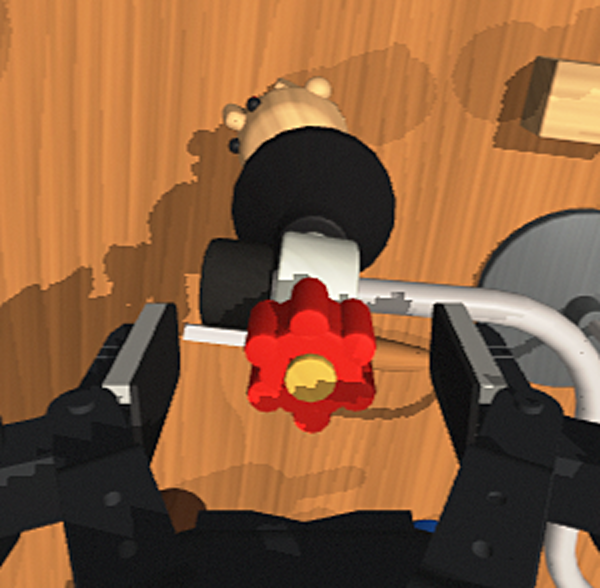

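```bash
python3 shift.py '[{},{},{},{},{},{},{}]' 0.0 40;  python3 shift.py '[{"rz": 0.1},{"rz": 0.2},{"rz": 0.3},{"rz": 0.3},{"rz": 0.3}]'; python3 -c "
from bench import ctrl;o=ctrl.get_obs();print(o['ft_torque'],o['joints'])"
```

```text
t: 14.13
tool_pos: [0.472, 0.0444, 0.3138]
tool_rot: [0.664, 0.747, 0.001, 0.001]
wrist_force: [4.1, 0.8, 2.3]
finger_gap: 0.383
gripper_force: 40.1
t: 14.55
tool_pos: [0.4722, 0.0444, 0.3137]
tool_rot: [0.769, 0.64, 0.001, 0.001]
wrist_force: [4.9, 0.5, 1.6]
finger_gap: 0.381
gripper_force: 40.4
[ 0.22306761 -0.93655545  0.02395391] [-1.42316811e-01  8.40803066e-02  1.60815975e+00  5.29562562e-04
  1.44703723e+00  4.03228073e-02]
```

```bash
for i in 1; do python3 shift.py '[{"rz": 0.08},{"rz": 0.15},{"rz": 0.15},{"rz": 0.15}]'; python3 -c "
from bench import ctrl;o=ctrl.get_obs();print(o['ft_torque'],o['joints'][5])"; done; python3 shift.py '[{"rz": 0.08},{"rz": 0.15},{"rz": 0.15},{"rz": 0.15}]'; python3 -c "
from bench import ctrl;o=ctrl.get_obs();print(o['ft_torque'],o['joints'][5])"
```

```text
t: 14.88
tool_pos: [0.4723, 0.0444, 0.3135]
tool_rot: [0.814, 0.58, 0.001, 0.001]
wrist_force: [0.2, 0.4, 4.8]
finger_gap: 0.381
gripper_force: 41.5
[ 0.07758147 -1.0997021   0.05924141] 0.19018929987401303
t: 15.22
tool_pos: [0.4728, 0.0443, 0.3135]
tool_rot: [0.856, 0.518, 0.001, 0.001]
wrist_force: [8.0, -0.0, -1.1]
finger_gap: 0.38
gripper_force: 42.5
[ 0.09501788 -1.40966822  0.11984124] 0.33990496887600313
```

```bash
python3 shift.py '[{"rz": 0.08},{"rz": 0.15},{"rz": 0.15},{"rz": 0.15}]'; python3 -c "
from bench import ctrl;o=ctrl.get_obs();print(o['ft_torque'],o['joints'][5])"; python3 shift.py '[{"rz": 0.05},{"rz": 0.1},{"rz": 0.1},{"rz": 0.1}]'; python3 -c "
from bench import ctrl;o=ctrl.get_obs();print(o['ft_torque'],o['joints'][5])"
```

```text
t: 15.55
tool_pos: [0.4737, 0.0451, 0.3137]
tool_rot: [0.892, 0.453, 0.003, 0.001]
wrist_force: [13.2, 2.9, -4.4]
finger_gap: 0.376
gripper_force: 42.2
[ 0.64293946 -1.56622871  0.61574326] 0.4891262945381526
t: 15.88
tool_pos: [0.4737, 0.0447, 0.3139]
tool_rot: [0.913, 0.408, 0.003, 0.001]
wrist_force: [10.2, 2.8, -1.0]
finger_gap: 0.383
gripper_force: 42.4
[ 0.33317732 -1.77632846  0.63578166] 0.5889980900739904
```

```bash
python3 shift.py '[{},{},{},{},{},{}]' 0.75
python3 - <<'E'
from bench import ctrl
import cv2,numpy as np
d=ctrl.get_image("wrist"); a=cv2.resize(d["color"][90:384,106:406,::-1],None,fx=1.5,fy=1.5,interpolation=2)
e=ctrl.get_image("scene"); b=cv2.resize(e["color"][100:232,240:300,::-1],None,fx=3.34,fy=3.34,interpolation=2)
b=cv2.resize(b,(int(b.shape[1]*a.shape[0]/b.shape[0]),a.shape[0]))
cv2.imwrite("pics/w5.png",np.hstack([a,b]));print(ctrl.get_obs()["tool_pos"])
E
```

```text
t: 16.38
tool_pos: [0.4709, 0.0444, 0.3132]
tool_rot: [0.913, 0.407, -0.0, -0.0]
wrist_force: [-0.2, -0.3, -0.3]
finger_gap: 0.75
gripper_force: 0.0
[0.47110848 0.04438687 0.31324482]
```

View pics/w5.png

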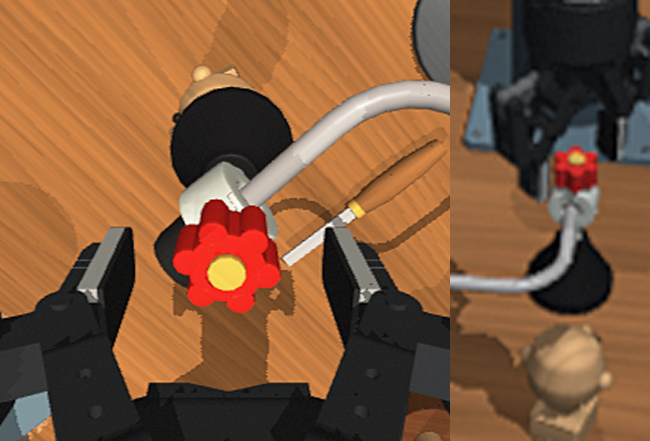

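```bash
python3 shift.py '[{"z": -0.02},{"z": -0.04},{"z": -0.06,"rz": -0.12},{"z": -0.06,"rz": -0.24},{"z": -0.06,"rz": -0.36},{"z": -0.06,"rz": -0.48},{"z": -0.06,"rz": -0.6},{"z": -0.06,"rz": -0.72},{"z": -0.06,"rz": -0.78},{"z": -0.06,"rz": -0.78},{"z": -0.06,"rz": -0.78}]' 1.0
python3 - <<'E'
from bench import ctrl
import cv2,numpy as np
d=ctrl.get_image("wrist"); np.savez("pics/w6.npz",K=d["intrinsics"],T=d["T"]); cv2.imwrite("pics/w6.png",cv2.resize(d["color"][60:280,130:390,::-1],None,fx=2.7,fy=2.7,interpolation=2))
print(ctrl.get_obs()["tool_pos"])
E
```

```text
t: 17.4
tool_pos: [0.4712, 0.0444, 0.3733]
tool_rot: [0.691, 0.723, -0.0, -0.0]
wrist_force: [0.3, 0.8, -0.5]
finger_gap: 1.0
gripper_force: 0.0
[0.47120323 0.04439438 0.37331079]
```

View pics/w6.png

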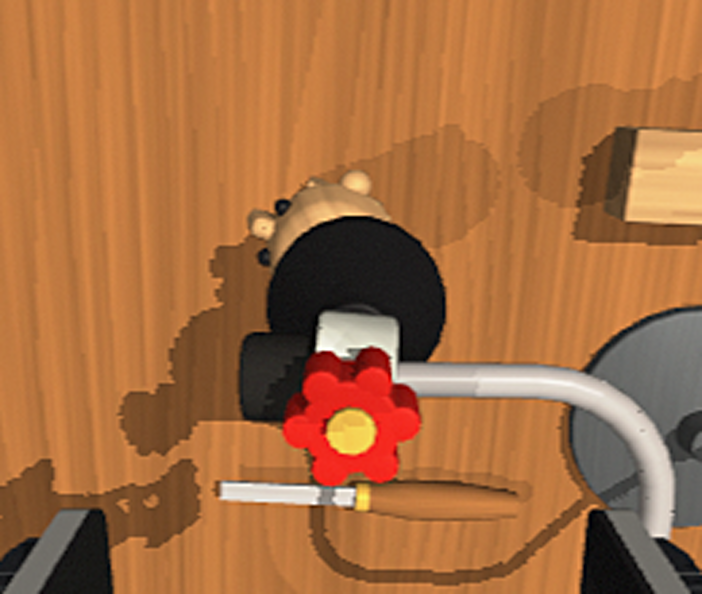

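The ring is next to the stop and only slightly twisted. I'll enlarge that junction to check for a gap.

Run:
```python
import cv2
a=cv2.imread("pics/w6.png")[290:430,230:430]
cv2.imwrite("pics/w6c.png",cv2.resize(a,None,fx=4,fy=4,interpolation=cv2.INTER_CUBIC))
from geo import *
b=np.load("pics/w6.npz")
f=lambda u:np.array([130,60])+(np.array(u)+.5)/2.7-.5
def at(u,z): return least_squares(lambda k:proj(b,[*k,z])[0]-f(u),[.47,.04]).x.round(4)
print("knob",at((352,432),.310)); print("ring back",at((398,322),.285),"front",at((317,318),.285),"stop end",at((242,378),.275),"rod",at((450,365),.27),at((450,397),.27))
```

```text
knob [0.4729 0.0455]
ring back [0.4841 0.0664] front [0.4629 0.0665] stop end [0.4423 0.0453] rod [0.501  0.0502] [0.5018 0.0405]
```

View pics/w6c.png

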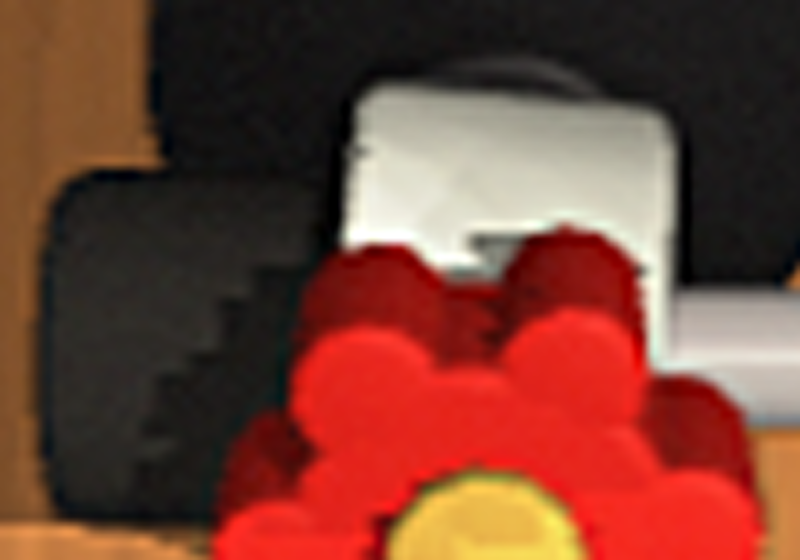

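The ring's front is within 1 mm of the stop, the knob stands directly over the rod, and nothing else appears to have moved. Handing in.

```bash
python3 -c "
from bench import ctrl
print(ctrl.close_job())"
```

```text
the job is handed in; nothing more can be done
None
```

The lamp is at the stop, within the 1 mm I could measure, clamped solid (about 0.6 N m on the knob) and hanging straight with a slight twist of about 5°; I let go and handed the job in at about 17 s.

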